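# Sift the small baking beads into the tin

## Robot

A 6-joint arm with a two-finger parallel gripper is mounted at the origin on the work surface. World frame = base frame: x ahead of the robot, y to its left, z up, the work surface at z = 0. Lengths are in mm, angles in degrees, forces in N, time in s.
With the tool pointing down it reaches from about 350 to 850 mm from the base axis. Payload 8.1 kg.
Tool frame: the origin (TCP) lies on the centre line of the jaws, within the pads' length; the fingertips stand r.tip_extent ahead of it and the grasp point (between the pads) lies 8 mm behind it (r.tip_extent is the distance from the TCP to the fingertips, in mm); z points along the fingers, y is the direction in which the jaws open and shut (so a half turn about z gives the same grasp; the last joint's range is limited). The gripper opens to 85 mm and grips with 20 to 120 N. Pads are 22 mm wide; open, the fingers measure 114 mm over their backs; the gripper's body (76 mm by 85 mm) begins 54 mm behind the grasp point. The pads swing forward as they close: fully open they stand 13 mm farther back than shut.
Start: joints at [-79.664, 7.471, 85.268, -0, 87.261, -4.893], TCP at [157.629, -578.929, 242.292] pointing down, gripper open.
Joint ranges: [-169.43, 169.43], [-51.17, 129.36], [1.28, 143.12], [-76.62, 256.62], [0, 156.53], [-152.29, 152.29]. Speed limits (degrees/s): [136.94, 136.94, 159.86, 180, 180, 180].

## Interface

Orientations are given as [roll, pitch, yaw] about the fixed x, y, z axes, in that order (R = Rz(yaw) Ry(pitch) Rx(roll)).
In Python, from bench import sense, optics, hand_in, spotter, r gives the robot as it stands.
- The arm moves only by the tool apply_moves, never from a script. Its argument "series" is a list of rows, each a list of 3 entries, a list of its own where there are three numbers: the opening, from 0 (shut) to 1 (fully open), then the shift along the world's x, y, z in m, then the turn about the world's z in rad. In form: [[grip, [x, y, z], turn], ...]. A call has 1 to 5 rows; each row is the pose to reach, as a shift and turn from the pose measured when the call began; what a row does not reach only later rows make up. A row lasts 1/8 s, in which the tool goes at most 62.5 mm and 10.7 degrees, less where a joint would pass 70% of its speed; a pose out of reach is approached as far as the arm can. A call with a gripper value outside its range is refused whole. The fingers move at their own pace and stop on an object; "grip_force" is the grip in N (left out, the last holds). Time passes only in rows, so rows that repeat a pose let the fingers close. It gives the time, the measured TCP pose, the force and the opening at its end, in the units of the state.
- sense(): the state, without advancing time (a new reading comes with each control period).
- optics.snapshot(name): name is "side" or "top" or "wrist"; returns a dict with "color" (420x560x3 uint8, blue, green, red), "intrinsics" (3x3 intrinsics, pixels), "rvec" (rotation vector, rad) and "tvec" (3), from world to camera coordinates, as OpenCV has them. Camera axes: x right, y down, z forward; pixel columns grow to the right and rows downward; lengths in mm; the calibration is good to about 2 mm. A picture is of the moment at which its call begins. There is no depth.
- hand_in(): hands the job in, once; it reports no verdict.
Trained networks look in a picture, given as the dict that the camera call returned (one of the last four; its "shot" number tells which), for a name from the list of things; names that differ only in an ending like _2 or _b are one class to them, and where a whole thing is asked for, a point or a joint stands for the part that bears it (a point fixed in the world has none). Each returns a list of dicts, best first, with "p" (0 to 1); they miss things now and then, are a little off and sometimes report something else, mostly with a low value. They report only what shows in the picture. A call takes as long as a camera call. They do not tell look-alikes from the thing itself.
- spotter.search_frame(picture, query): "xyz" ([x, y, z] in mm, in the coordinates of the camera as it stood for that picture, good to about 4 mm: the middle of the surface that is visible of it).
- spotter.masks_of(picture, query): "mask" (420x560 bool, what is visible of it).
The state is a dict: "time": time; "joint_pos": joint angles; "qd": joint speeds; "joint_efforts": joint torques, N m; "tool_pos": TCP position; "tcp_rot": TCP orientation; "ft_force": force on the tool from outside, world axes, zero at the start; "wrist_torque": the same for the moment, N m; "finger_gap": finger opening in mm.
Only numpy, scipy, OpenCV 4.12 (cv2) and the standard library are available. Lean on these libraries where they do the work, as an engineer would, in place of code of your own. Each camera call takes 0.05 s, during which the arm holds its last target.

## Task

Take the steel sieve by its wooden handle from the board under the low shelf and, carrying it level and without spilling, hold it over the empty traybake tin and shake it side to side until the four small ceramic beads have dropped through into the tin and only the two large ones are left in the sieve. Do not tip the sieve to empty it; then stand it back on its board where it was, handle under the shelf, and let go, leaving the tin, jar, mug and loaf tin where they are.

Things in the scene. Friction and masses are not known exactly. Their poses are not given: they have to be found in the camera images.
- sieve: rectangular steel sieve, 140 mm (its x) by 120 mm (its y) by 45 mm high, open on top, walls 4 mm, about 0.22 kg. Origin: centre of its underside; z up, x towards the handle. Carried slowly and level (sideways acceleration under 1 m/s2) it keeps all beads; quick level y strokes of 50 mm at a mean 0.2 to 0.35 m/s, some four to ten of them, throw beads over the crests; 0.14 m/s is too slow
- sieve_floor (a point): centre of the sieve floor, 10 mm above the underside. A solid trough runs along x: flat to y = +-12 mm, then rising at 12 degrees to crests at y = +-30 mm, 14 mm above the underside. From each crest to the side wall (y = 30 to 56 mm) is a row of four openings 26 by 30 mm, which pass the small beads only. All beads start in the trough
- sieve_grip (a point): centre of the sieve's handle, where to hold it: 115 mm from the sieve's centre along its x, 36 mm above its underside. The handle is a dark wooden bar along x, 14 mm wide (y), 20 mm high, bare from x = 80 to 151 mm (nearer the wall is a steel ferrule 24 mm wide). Axes as the sieve's
- stand: fixed stand: wooden board 12 mm thick, x from -105 to 215 mm, y +-125 mm, with a low shelf over its far (+x) end. Origin: on the worktop under the sieve's spot; x points away from the robot's side, z up. The sieve starts on the board within 32 mm of this spot, its handle along +x under the shelf. Two steel posts 20 by 14 mm at x = 200, y = +-115 mm carry the shelf
- shelf_edge (a point): middle of the lower front edge of the shelf, 183 mm above the worktop, 109 mm from the stand's origin along its x. The shelf is 16 mm thick, 110 mm deep, 250 mm wide; a loaf tin stands upside down on it, from 40 mm behind the edge, up to 252 mm above the worktop. A gripper at the handle cannot point straight down: it must lean back towards the robot 25 to 45 degrees
- tin: dark steel traybake tin, open on top, 170 mm (its x) by 280 mm (its y), rim overhang 3 mm, 55 mm high, walls and floor 4 to 5 mm, 0.6 kg, loose on the worktop. Origin: centre of its underside, z up
- small1: small glazed white ceramic baking bead, a ball 20 mm across, 10 g; one of four alike. Origin at its centre. It starts lying in the sieve's trough
- small2: small glazed white ceramic baking bead, a ball 20 mm across, 10 g; one of four alike. Origin at its centre. It starts lying in the sieve's trough
- small3: small glazed white ceramic baking bead, a ball 20 mm across, 10 g; one of four alike. Origin at its centre. It starts lying in the sieve's trough
- small4: small glazed white ceramic baking bead, a ball 20 mm across, 10 g; one of four alike. Origin at its centre. It starts lying in the sieve's trough
- large1: large glazed white ceramic baking bead, a ball 36 mm across, 45 g; one of two alike, too large for the sieve's openings. Origin at its centre. It starts lying in the sieve's trough
- large2: large glazed white ceramic baking bead, a ball 36 mm across, 45 g; one of two alike, too large for the sieve's openings. Origin at its centre. It starts lying in the sieve's trough
- jar: bystander: lidded glass jar 74 mm across, 150 mm high, standing between the stand and the tin. Origin: centre of its underside
- mug: bystander: white mug 76 mm across, 85 mm high, with a handle at its +y. Origin: centre of its underside
- loaf_tin: bystander: loaf tin upside down, 100 by 160 mm, 75 mm high. Origin: centre of its underside
Not all that is in view belongs to the job. What is shaped like the large1 but red is not meant.

How it is judged:
By the outcome, as a careful person would: the job done as asked, in the order asked, and still so for the second after the job is handed in, with the robot touching nothing.
It also fails if it takes over 66 s, if anything falls off the work surface, if the arm or the gripper's body presses on something with over 40 N, if the wrist force passes 120 N, or if a joint passes its speed limit or range.

## Working session

There is one attempt and no reset: what is moved stays moved. The work goes in short steps, Python scripts to look and compute and a tool call to move; the robot and the scene stay as the last step left them, time stands still between calls to the robot, and variables do not carry over. Pictures are saved under pics/ and viewed, and the job is handed in when it is done.

Besides the shell and the picture viewer there is one more tool, called by a JSON object that holds its "api" and its "payload", one argument or row to a line. apply_moves: Moves the arm, as the interface text tells. Its arguments: {"type":"object","properties":{"series":{"type":"array"},"grip_force":{"type":"number"}},"required":["series"]}

```bash
ls -R . | head -50; mkdir -p pics
cat > h.py <<'E'
import numpy as np,cv2
from bench import sense, optics, spotter, r
def snap(n,f):
    p=optics.snapshot(n); cv2.imwrite('pics/'+f,p['color']); return p
def w(p,xyz):
    R,_=cv2.Rodrigues(np.array(p['rvec'],float)); return R.T@(np.array(xyz,float)-np.array(p['tvec'],float).ravel())
def pr(p,X):
    return cv2.projectPoints(np.array(X,float).reshape(-1,3),np.array(p['rvec'],float),np.array(p['tvec'],float),np.array(p['intrinsics'],float),None)[0].reshape(-1,2)
E
python3 - <<'E'
from h import *
print(sense()); print([ (a,getattr(r,a)) for a in dir(r) if not a.startswith('__')])
for n in ['side','top','wrist']:
    p=snap(n,n+'0.png'); print(n,w(p,[0,0,0]))
    for q in ['sieve','sieve_floor','sieve_grip','stand','shelf_edge','tin','small1','large1','jar','mug','loaf_tin']:
        try: print(q,[(round(d['p'],2),w(p,d['xyz']).round()) for d in spotter.search_frame(p,q)])
        except Exception as e: print(q,e)
E
```

```text
.:
pics

./pics:
{'time': 0.0, 'joint_pos': array([-7.96665751e+01,  7.51590716e+00,  8.53289599e+01, -1.28631293e-03,
        8.72627166e+01, -4.89314567e+00]), 'qd': array([-0.02562635,  0.0388926 ,  0.05718148,  0.00721271, -0.02439276,
        0.01798079]), 'joint_efforts': array([-3.32102376e-03, -5.69415092e+01, -5.00554061e+01, -6.43006297e-04,
        1.48305466e-02,  4.67738435e-07]), 'tool_pos': array([ 157.49867988, -578.4050359 ,  241.239157  ]), 'tcp_rot': array([-1.79892699e+02, -7.89659691e-03,  1.52266259e+01]), 'ft_force': array([-0.47050172, -0.0380117 ,  0.749118  ]), 'wrist_torque': array([0.01445104, 0.03991292, 0.00525657]), 'finger_gap': 85.75849907501771}
[('PlanningError', <class 'bench.PlanningError'>), ('tip_extent', 11.0)]
side [435.71997465 965.7332697  660.10329435]
sieve [(0.88, array([482., 272.,  37.]))]
sieve_floor [(0.66, array([484., 275.,  40.]))]
sieve_grip [(0.77, array([483., 275.,  38.]))]
stand [(0.95, array([610., 331.,  13.]))]
shelf_edge [(0.75, array([608., 336.,  11.]))]
tin [(0.62, array([ 494., -298.,    9.]))]
small1 [(0.56, array([52
[... 881 characters left out ...]
))]
tin [(0.83, array([ 494., -270.,    6.])), (0.43, array([449., 277.,  54.]))]
small1 [(0.54, array([414., 268.,  40.])), (0.42, array([512., 255.,  37.]))]
large1 [(0.69, array([298., 170.,  34.])), (0.66, array([449., 275.,  54.])), (0.66, array([233., 259.,  28.])), (0.51, array([298., 328.,  30.])), (0.49, array([484., 268.,  53.]))]
jar [(0.74, array([563.,  -2., 153.])), (0.21, array([481., 258.,  29.]))]
mug [(0.57, array([425.,  -8.,  12.]))]
loaf_tin [(0.7, array([704.,   4.,  73.])), (0.41, array([523., 272.,  40.]))]
wrist [ 231.28331376 -559.81330902  374.0946024 ]
sieve []
sieve_floor []
sieve_grip []
stand []
shelf_edge []
tin []
small1 []
large1 []
jar []
mug []
loaf_tin []
```

View pics/side0.png

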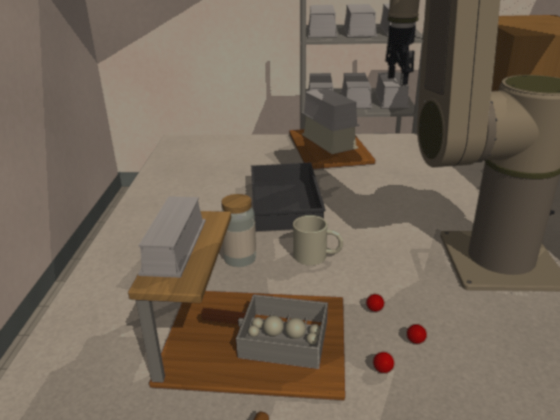

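View pics/top0.png

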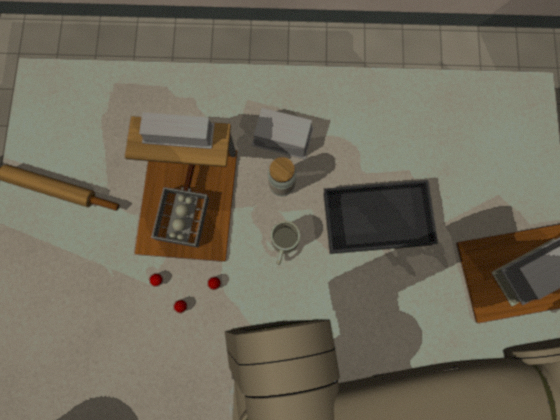

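View pics/wrist0.png

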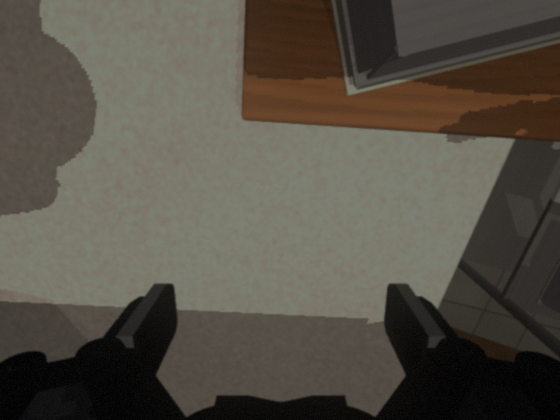

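Run:
```python
import cv2
a=cv2.imread('pics/side0.png')[180:400,130:360]; cv2.imwrite('pics/s_c.png',cv2.resize(a,None,fx=2.6,fy=2.6,interpolation=cv2.INTER_CUBIC))
a=cv2.imread('pics/top0.png')[105:270,115:260]; cv2.imwrite('pics/t_c.png',cv2.resize(a,None,fx=3.6,fy=3.6,interpolation=cv2.INTER_CUBIC))
a=cv2.imread('pics/top0.png')[160:270,240:460]; cv2.imwrite('pics/tt_c.png',cv2.resize(a,None,fx=3.6,fy=3.6,interpolation=cv2.INTER_CUBIC))
```

```text
(no output)
```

View pics/s_c.png

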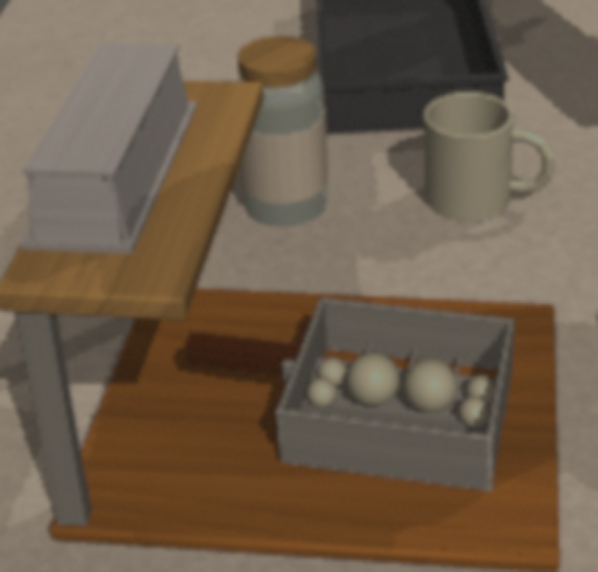

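View pics/t_c.png

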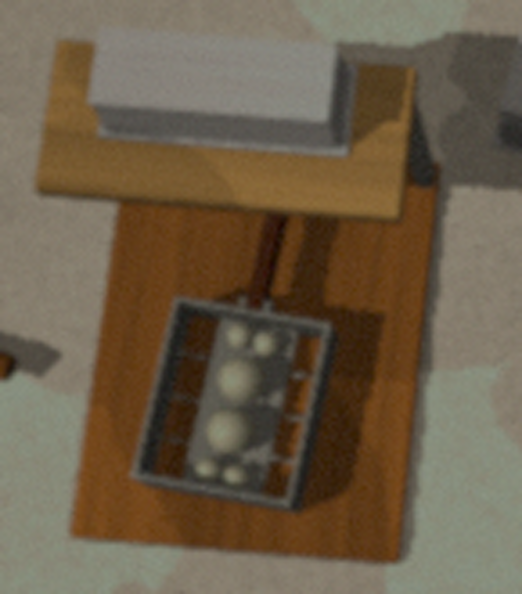

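View pics/tt_c.png

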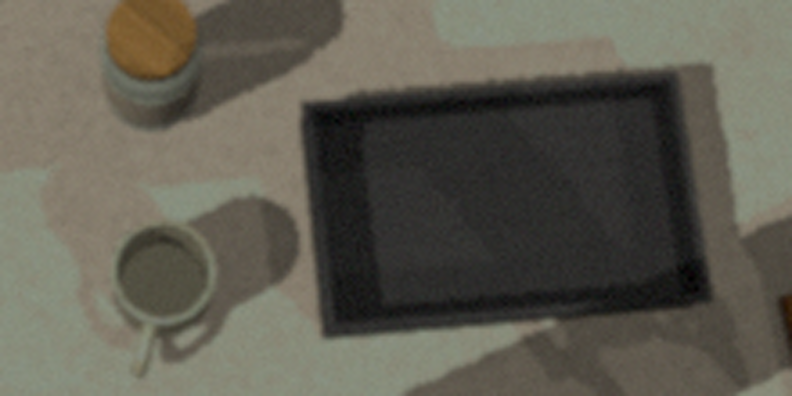

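```bash
cat > fit.py <<'E'
from h import *
from scipy.optimize import least_squares
S=lambda u,v:(u/2.6+130-.3,v/2.6+180-.3); T=lambda u,v:(u/3.6+115-.36,v/3.6+105-.36); TT=lambda u,v:(u/3.6+240-.36,v/3.6+160-.36)
ps=optics.snapshot('side'); pt=optics.snapshot('top')
def fit(obs,x0,z0):
    def res(q):
        c,s=np.cos(q[2]),np.sin(q[2]); o=[]
        for cam,uv,P in obs:
            X=[q[0]+c*P[0]-s*P[1],q[1]+s*P[0]+c*P[1],z0+P[2]]
            o.append(pr(cam,X)[0]-uv)
        return np.array(o).ravel()
    f=least_squares(res,x0,x_scale=[1,1,.01]); print(f.x[:2].round(1),np.degrees(f.x[2]).round(2)); print(f.fun.reshape(-1,2).round(1).tolist()); return f.x
print('sieve');fit([(ps,S(319,300),(70,-60,45)),(ps,S(514,320),(-70,-60,45)),(ps,S(493,417),(-70,60,45)),(ps,S(283,412),(70,60,45)),
(ps,S(284,463),(70,60,0)),(ps,S(490,487),(-70,60,0)),
(pt,T(176,299),(70,60,45)),(pt,T(330,325),(70,-60,45)),(pt,T(297,507),(-70,-60,45)),(pt,T(134,477),(-70,60,45))],[482,265,-.1],12)
print('stand');fit([(ps,S(556,305),(-105,-125,12)),(ps,S(557,566),(-105,125,12)),(ps,S(55,533),(215,125,12)),(pt,T(72,535),(-105,125,12)),(pt,T(400,560),(-105,-125,12)),
(pt,T(38,192),(109,125,183)),(pt,T(400,218),(109,-125,183)),(ps,S(185,312),(109,125,183))],[482,265,-.1],0)
print('tin');fit([(pt,TT(304,103),(88,143,55)),(pt,TT(680,75),(88,-143,55)),(pt,TT(708,298),(-88,-143,55)),(pt,TT(325,335),(-88,143,55))],[494,-270,.05],0)
for n in ['side','top']:
    R,_=cv2.Rodrigues(np.array((ps if n=='side' else pt)['rvec'])); print(n,R[2])
p=snap('wrist','w1.png');R,_=cv2.Rodrigues(np.array(p['rvec']));print(R,w(p,[0,0,0]))
E
python3 fit.py
```

```text
sieve
[469.6 268. ] -7.17
[[-0.2, -1.8], [-0.6, -2.6], [1.0, 6.4], [-1.5, -0.6], [-0.3, -0.5], [1.7, -0.5], [0.0, -0.2], [1.0, -0.9], [0.3, -0.3], [0.9, 1.1]]
stand
[468.5 266. ] -3.03
[[-0.7, -1.3], [0.9, -1.7], [-3.5, -1.7], [-0.9, 0.5], [-0.3, 1.0], [0.6, 1.3], [0.9, 2.0], [0.1, 4.0]]
tin
[ 485.9 -264.5] 6.19
[[-0.8, -0.4], [-0.5, -0.8], [1.3, 1.3], [-0.0, -0.2]]
side [ 0.05752669 -0.87327025 -0.48382823]
top [ 0.21248254  0.00288858 -0.97716059]
[[ 0.26170582 -0.96514665 -0.00141369]
 [-0.92097405 -0.25016566  0.29870378]
 [-0.28864661 -0.07687054 -0.95434483]] [ 231.28320451 -559.81361337  374.09451964]
```

{"api": "apply_moves", "payload": {
  "series": [
    [1, [0.05, 0.028, 0.02], 0.18],
    [1, [0.1, 0.056, 0.04], 0.36],
    [1, [0.15, 0.084, 0.06], 0.54],
    [1, [0.2, 0.112, 0.08], 0.72],
    [1, [0.25, 0.14, 0.1], 0.9]
  ]
}}

```text
time: 2.58
tool_pos: [409.1, -437.8, 343.1]
tcp_rot: [180.0, 0.0, 67.1]
ft_force: [-1.2, -1.5, 0.0]
finger_gap: 85.7
```

{"api": "apply_moves", "payload": {
  "series": [
    [1, [0.05, 0.028, 0.02], 0.18],
    [1, [0.1, 0.056, 0.04], 0.36],
    [1, [0.15, 0.084, 0.06], 0.54],
    [1, [0.2, 0.112, 0.08], 0.72],
    [1, [0.25, 0.14, 0.1], 0.9]
  ]
}}

```text
time: 3.2
tool_pos: [660.4, -296.6, 444.0]
tcp_rot: [180.0, 0.1, 119.0]
ft_force: [1.5, -1.6, -0.0]
finger_gap: 85.3
```

Run:
```python
from h import *
s=sense(); print(s['time'],s['tool_pos'].round(1),s['tcp_rot'].round(2),s['joint_pos'].round(1))
p=snap('top','top1.png');snap('side','side1.png')
# back table edge
K=np.array(p['intrinsics']);R,_=cv2.Rodrigues(np.array(p['rvec']));c=w(p,[0,0,0])
for uv in [(300,60),(300,15),(553,200),(5,150)]:
    d=R.T@np.linalg.solve(K,[*uv,1]); print(uv,(c-d*c[2]/d[2]).round())
```

```text
3.2 [ 660.4 -296.6  444. ] [1.7995e+02 6.0000e-02 1.1903e+02] [-28.2  30.8  35.8   0.  113.3 -57.3]
(300, 60) [965. -43.   0.]
(300, 15) [1116.  -40.    0.]
(553, 200) [ 555. -763.    0.]
(5, 150) [659. 796.   0.]
```

{"api": "apply_moves", "payload": {
  "series": [
    [1, [0.05, -0.022, 0.0], 0.16],
    [1, [0.1, -0.045, 0.0], 0.32],
    [1, [0.15, -0.068, 0.0], 0.48],
    [1, [0.2, -0.09, 0.0], 0.64],
    [1, [0.25, -0.112, 0.0], 0.64]
  ]
}}

```text
time: 3.92
tool_pos: [768.2, -341.8, 387.5]
tcp_rot: [179.9, 2.9, 156.1]
ft_force: [-0.4, 0.3, 0.6]
finger_gap: 85.2
```

Run:
```python
from h import *
s=sense(); print(s['time'],s['tool_pos'].round(1),s['tcp_rot'].round(2),s['joint_pos'].round(1))
```

```text
3.925 [ 768.2 -341.8  387.5] [179.9    2.87 156.14] [-27.6  58.1   1.4   0.3 117.6 -93.6]
```

{"api": "apply_moves", "payload": {
  "series": [
    [1, [0.2, -0.09, 0.15], 0.0],
    [1, [0.2, -0.09, 0.15], 0.0],
    [1, [0.2, -0.09, 0.15], 0.0]
  ]
}}

```text
time: 4.3
tool_pos: [775.2, -345.3, 413.7]
tcp_rot: [179.9, 6.2, 156.1]
ft_force: [0.3, -0.3, 0.5]
finger_gap: 85.4
```

Run:
```python
from h import *
s=sense(); print(s['time'],s['tool_pos'].round(1),s['tcp_rot'].round(2),s['joint_pos'].round(1))
```

```text
4.3 [ 775.2 -345.3  413.7] [179.91   6.25 156.08] [-27.7  56.5   1.3   0.5 116.  -93.5]
```

{"api": "apply_moves", "payload": {
  "series": [
    [1, [0.3, -0.134, -0.05], 0.0],
    [1, [0.3, -0.134, -0.05], 0.0],
    [1, [0.3, -0.134, -0.05], 0.0],
    [1, [0.3, -0.134, -0.05], 0.0],
    [1, [0.3, -0.134, -0.05], 0.0]
  ]
}}

```text
time: 4.92
tool_pos: [839.9, -374.2, 308.3]
tcp_rot: [179.9, 9.5, 156.1]
ft_force: [0.2, -0.0, 0.1]
finger_gap: 85.7
```

Run:
```python
from h import *
s=sense(); print(s['time'],s['tool_pos'].round(1),s['tcp_rot'].round(2),s['joint_pos'].round(1))
```

```text
4.925 [ 839.9 -374.2  308.3] [179.92   9.52 156.07] [-27.5  63.8   1.3   0.7 105.3 -93.3]
```

{"api": "apply_moves", "payload": {
  "series": [
    [1, [0.056, -0.025, 0.0], 0.0]
  ]
}}

```text
time: 5.05
tool_pos: [859.6, -383.0, 294.6]
tcp_rot: [179.9, 12.0, 156.1]
ft_force: [-0.4, -2.0, -0.6]
finger_gap: 85.7
```

{"api": "apply_moves", "payload": {
  "series": [
    [1, [0.3, -0.134, 0.0], 0.0]
  ]
}}

```text
time: 5.18
tool_pos: [879.6, -392.0, 279.9]
tcp_rot: [179.9, 14.6, 156.1]
ft_force: [-0.6, 0.5, 0.3]
finger_gap: 85.3
```

{"api": "apply_moves", "payload": {
  "series": [
    [1, [0.25, -0.112, 0.2], 0.0]
  ]
}}

```text
time: 5.3
tool_pos: [886.8, -395.2, 295.0]
tcp_rot: [179.9, 16.6, 156.0]
ft_force: [-0.0, -0.8, -1.4]
finger_gap: 85.4
```

{"api": "apply_moves", "payload": {
  "series": [
    [1, [0.25, -0.112, 0.2], 0.0],
    [1, [0.25, -0.112, 0.2], 0.0]
  ]
}}

```text
time: 5.55
tool_pos: [892.8, -398.0, 337.9]
tcp_rot: [179.9, 20.1, 156.0]
ft_force: [0.2, -0.0, 0.8]
finger_gap: 85.3
```

{"api": "apply_moves", "payload": {
  "series": [
    [1, [0.25, -0.112, 0.1], 0.0]
  ]
}}

```text
time: 5.68
tool_pos: [907.8, -404.8, 343.8]
tcp_rot: [180.0, 22.9, 156.0]
ft_force: [1.0, -0.7, 0.4]
finger_gap: 85.6
```

{"api": "apply_moves", "payload": {
  "series": [
    [1, [0.25, -0.112, 0.1], 0.0]
  ]
}}

```text
time: 5.8
tool_pos: [923.1, -411.7, 348.0]
tcp_rot: [180.0, 25.7, 156.0]
ft_force: [-0.6, 0.3, -1.4]
finger_gap: 85.2
```

{"api": "apply_moves", "payload": {
  "series": [
    [1, [0.25, -0.112, 0.1], 0.0]
  ]
}}

```text
time: 5.92
tool_pos: [937.9, -418.4, 353.0]
tcp_rot: [180.0, 28.5, 156.0]
ft_force: [0.3, -0.1, -0.4]
finger_gap: 85.3
```

{"api": "apply_moves", "payload": {
  "series": [
    [1, [0.25, -0.112, 0.1], 0.0]
  ]
}}

```text
time: 6.05
tool_pos: [952.5, -425.0, 358.3]
tcp_rot: [-180.0, 31.2, 156.1]
ft_force: [0.4, -0.1, -0.5]
finger_gap: 85.6
```

{"api": "apply_moves", "payload": {
  "series": [
    [1, [0.25, -0.112, 0.1], 0.0]
  ]
}}

```text
time: 6.18
tool_pos: [966.7, -431.4, 363.8]
tcp_rot: [-180.0, 34.0, 156.1]
ft_force: [1.7, -1.3, -0.0]
finger_gap: 85.5
```

{"api": "apply_moves", "payload": {
  "series": [
    [1, [0.25, -0.112, 0.1], 0.0]
  ]
}}

```text
time: 6.3
tool_pos: [980.6, -437.7, 369.4]
tcp_rot: [-180.0, 36.7, 156.1]
ft_force: [-0.4, 1.0, -0.6]
finger_gap: 85.2
```

```bash
cat > ov.py <<'E'
from h import *
import sys,pickle
ps=optics.snapshot('side'); pt=optics.snapshot('top')
pickle.dump((ps,pt),open('cams.pkl','wb'))
cv2.imwrite('pics/side2.png',ps['color']);cv2.imwrite('pics/top2.png',pt['color'])
E
python3 ov.py
cat > ov2.py <<'E'
from h import *
import sys,pickle
ps,pt=pickle.load(open('cams.pkl','rb'))
def draw(im,cam,q,z0,polys,f,off,col):
    c,s=np.cos(np.radians(q[2])),np.sin(np.radians(q[2]))
    for P in polys:
        P=np.array(P,float); X=np.c_[q[0]+c*P[:,0]-s*P[:,1],q[1]+s*P[:,0]+c*P[:,1],z0+P[:,2]]
        uv=((pr(cam,X)-off+.5)*f-.5); cv2.polylines(im,[np.int32(uv*16)],False,col,1,cv2.LINE_AA,4)
def box(x0,x1,y0,y1,z): return [(x0,y0,z),(x1,y0,z),(x1,y1,z),(x0,y1,z),(x0,y0,z)]
sv=[box(-70,70,-60,60,45),box(-70,70,-60,60,0),[(80,7,46),(151,7,46),(151,-7,46),(80,-7,46),(80,7,46)],[(-70,0,10),(70,0,10)]]
st=[box(-105,215,-125,125,12),box(109,219,-125,125,183),box(109,219,-125,125,199)]
def run(qs,qt,tag):
    for cam,nm,o,sz,f in [(ps,'side0',(130,180),(230,220),3),(pt,'top0',(115,105),(145,165),4)]:
        im=cv2.imread(f'pics/{nm}.png')[o[1]:o[1]+sz[1],o[0]:o[0]+sz[0]]
        im=cv2.resize(im,None,fx=f,fy=f,interpolation=cv2.INTER_CUBIC)
        draw(im,cam,qs,12,sv,f,np.array(o),(255,255,0)); draw(im,cam,qt,0,st,f,np.array(o),(0,255,0))
        cv2.imwrite(f'pics/ov_{nm}_{tag}.png',im)
if __name__=='__main__':
    a=list(map(float,sys.argv[1:7])); run(a[:3],a[3:],sys.argv[7])
E
python3 ov2.py 470 268 -7.2 469 266 -3 a
```

```text
(no output)
```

View pics/ov_side0_a.png

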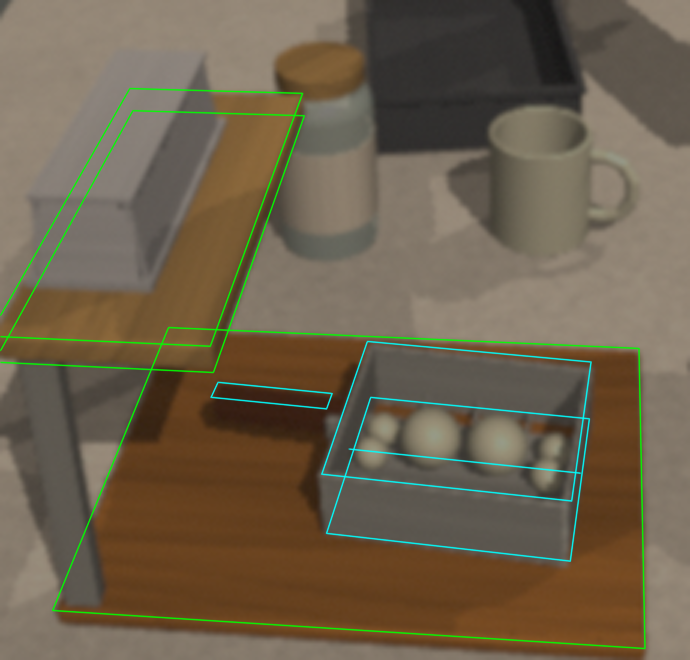

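View pics/ov_top0_a.png

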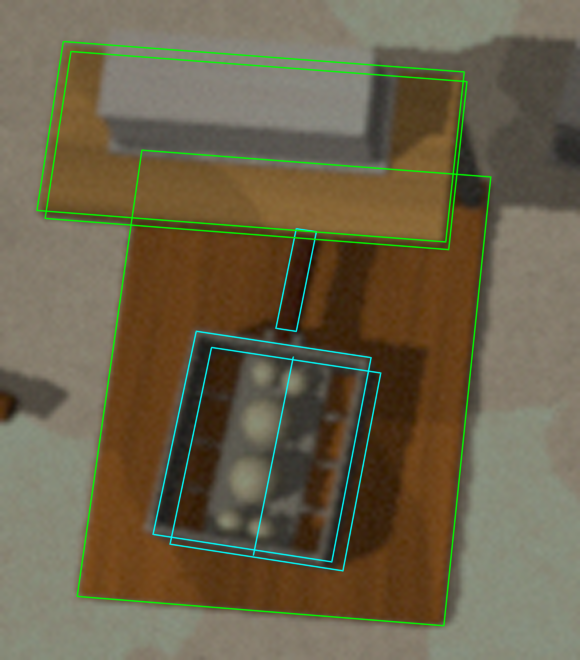

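View pics/side2.png

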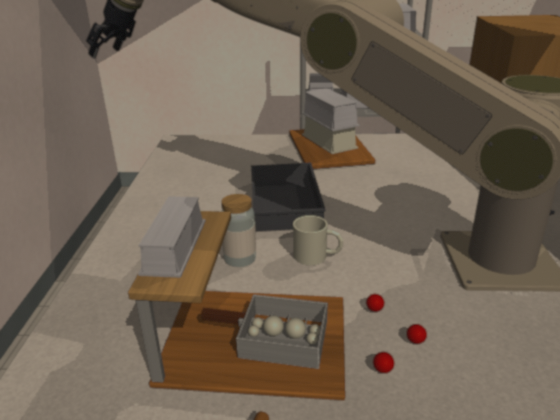

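{"api": "apply_moves", "payload": {
  "series": [
    [1, [-0.036, 0.047, -0.008], 0.02],
    [1, [-0.072, 0.094, -0.016], 0.04],
    [1, [-0.108, 0.141, -0.024], 0.06],
    [1, [-0.144, 0.188, -0.032], 0.08],
    [1, [-0.18, 0.235, -0.04], 0.1]
  ]
}}

```text
time: 7.02
tool_pos: [847.0, -262.4, 342.7]
tcp_rot: [-180.0, 36.7, 161.8]
ft_force: [1.5, -0.1, 1.5]
finger_gap: 85.6
```

{"api": "apply_moves", "payload": {
  "series": [
    [1, [-0.036, 0.047, -0.008], 0.02],
    [1, [-0.072, 0.094, -0.016], 0.04],
    [1, [-0.108, 0.141, -0.024], 0.06],
    [1, [-0.144, 0.188, -0.032], 0.08],
    [1, [-0.18, 0.235, -0.04], 0.1]
  ]
}}

```text
time: 7.65
tool_pos: [665.8, -26.2, 305.2]
tcp_rot: [-180.0, 36.9, 167.5]
ft_force: [-0.1, 1.3, 1.1]
finger_gap: 85.9
```

{"api": "apply_moves", "payload": {
  "series": [
    [1, [-0.036, 0.047, -0.008], 0.02],
    [1, [-0.072, 0.094, -0.016], 0.04],
    [1, [-0.108, 0.141, -0.024], 0.06],
    [1, [-0.144, 0.188, -0.032], 0.08],
    [1, [-0.18, 0.235, -0.04], 0.09]
  ]
}}

```text
time: 8.28
tool_pos: [484.8, 209.8, 267.7]
tcp_rot: [179.8, 37.1, 172.5]
ft_force: [0.8, 1.2, -0.7]
finger_gap: 85.4
```

{"api": "apply_moves", "payload": {
  "series": [
    [1, [0, 0.03, -0.04], 0.0],
    [1, [0, 0.058, -0.08], 0.0],
    [1, [0, 0.058, -0.08], 0.0]
  ]
}}

```text
time: 8.65
tool_pos: [482.9, 268.1, 184.8]
tcp_rot: [-179.9, 36.8, 172.8]
ft_force: [0.4, 0.1, 0.4]
finger_gap: 85.4
```

Run:
```python
from h import *
s=sense(); print(s['time'],s['tool_pos'].round(1),s['tcp_rot'].round(2),s['joint_pos'].round(1))
p=snap('wrist','w2.png'); import pickle; pickle.dump(p,open('w2.pkl','wb'));print(w(p,[0,0,0]))
pt=snap('top','top3.png')
```

```text
8.65 [482.9 268.1 184.8] [-179.88   36.84  172.78] [ 40.  -19.2 123.8 -33.3  53.6 -27.8]
[344.42127119 285.05638647 244.74844969]
```

View pics/w2.png

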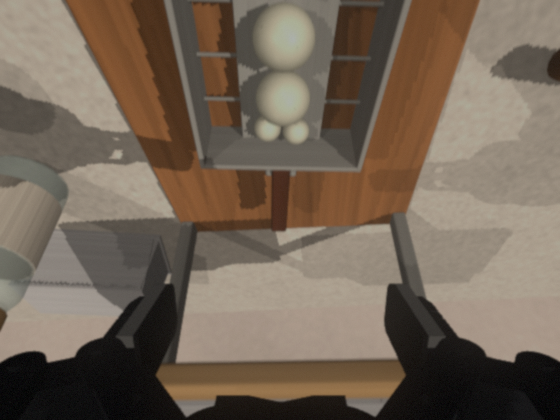

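View pics/top3.png

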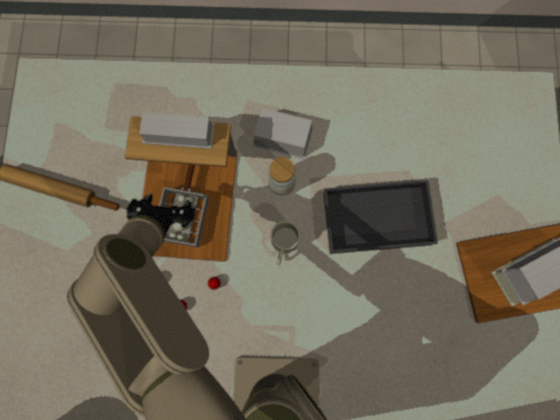

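```bash
cat > ovw.py <<'E'
from ov2 import *
def go(pk,png,qs,qt,out):
    p=pickle.load(open(pk,'rb')); f=1.4; im=cv2.resize(p['color'],None,fx=f,fy=f,interpolation=cv2.INTER_CUBIC)
    draw(im,p,qs,12,[[(-20,-60,45),(70,-60,45),(70,60,45),(-20,60,45)],sv[2]],f,np.zeros(2),(255,255,0)); draw(im,p,qt,0,[[(0,-125,12),(215,-125,12),(215,125,12),(0,125,12)],[(109,-125,183),(109,125,183)]],f,np.zeros(2),(0,255,0))
    cv2.imwrite('pics/'+out,im)
a=list(map(float,sys.argv[1:7])); go('w2.pkl','',a[:3],a[3:],'ovw_'+sys.argv[7]+'.png')
E
python3 ovw.py 471 269.5 -7.2 469 268 -3 a
```

```text
(no output)
```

View pics/ovw_a.png

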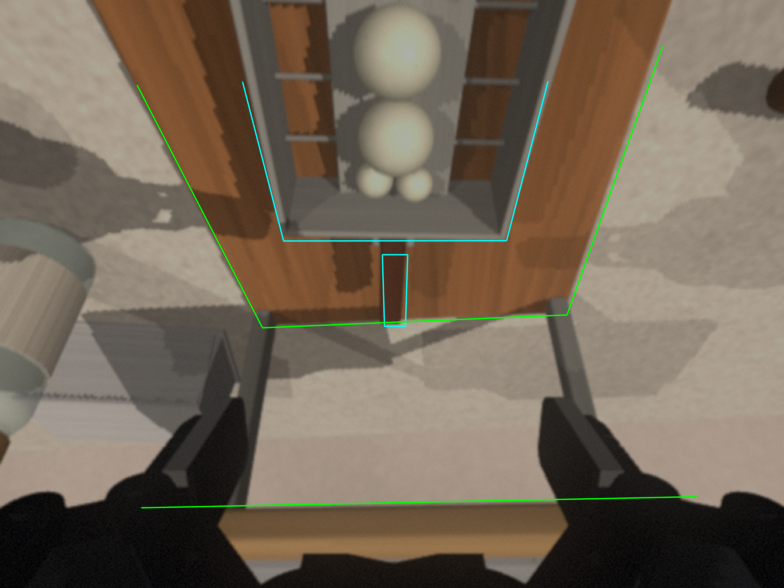

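{"api": "apply_moves", "payload": {
  "series": [
    [1, [0.03, -0.004, -0.039], 0.0],
    [1, [0.06, -0.008, -0.078], 0.0],
    [1, [0.085, -0.011, -0.111], 0.0],
    [1, [0.1, -0.013, -0.131], 0.0],
    [1, [0.107, -0.0136, -0.14], 0.0]
  ]
}}

```text
time: 9.38
tool_pos: [594.3, 253.2, 51.3]
tcp_rot: [179.8, 37.3, 172.3]
ft_force: [-0.3, -0.2, 0.4]
finger_gap: 85.4
```

Run:
```python
from h import *
s=sense(); print(s['time'],s['tool_pos'].round(1),s['tcp_rot'].round(2),s['ft_force'].round(1))
p=snap('wrist','w3.png'); p=snap('side','side3.png')
```

```text
9.375 [594.3 253.2  51.3] [179.75  37.26 172.34] [-0.3 -0.2  0.4]
```

View pics/w3.png

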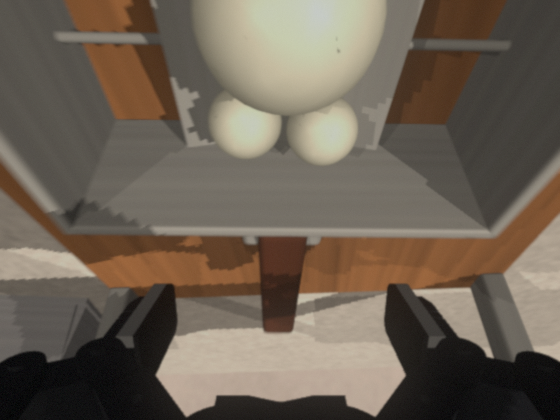

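View pics/side3.png

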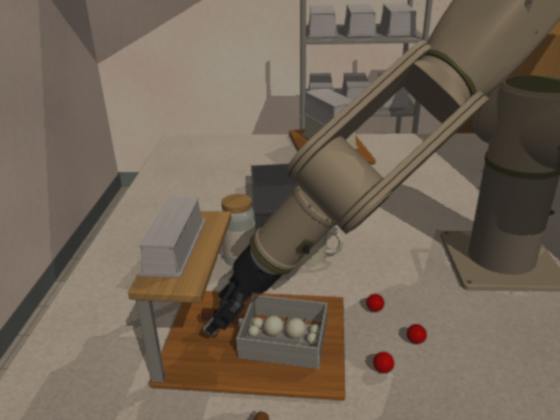

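{"api": "apply_moves", "payload": {
  "series": [
    [1, [-0.003, 0.001, -0.007], 0.005],
    [1, [-0.003, 0.001, -0.007], 0.005]
  ],
  "grip_force": 110
}}

```text
time: 9.72
tool_pos: [590.3, 255.0, 44.6]
tcp_rot: [179.7, 37.3, 172.7]
ft_force: [-0.3, -0.5, 0.5]
finger_gap: 85.3
```

{"api": "apply_moves", "payload": {
  "series": [
    [0, [0, 0, 0], 0],
    [0, [0, 0, 0], 0],
    [0, [0, 0, 0], 0],
    [0, [0, 0, 0], 0],
    [0, [0, 0, 0], 0]
  ]
}}

```text
time: 10.35
tool_pos: [590.5, 255.1, 44.9]
tcp_rot: [179.7, 37.3, 172.7]
ft_force: [-1.4, -0.2, 1.7]
finger_gap: 12.3
```

Run:
```python
from h import *
s=sense(); print(s['time'],s['tool_pos'].round(1),s['tcp_rot'].round(2),s['ft_force'].round(1),s['finger_gap'])
p=snap('wrist','w4.png'); p=snap('side','side4.png')
```

```text
10.35 [590.5 255.1  44.9] [179.74  37.28 172.7 ] [-1.4 -0.2  1.7] 12.343495879065092
```

View pics/w4.png

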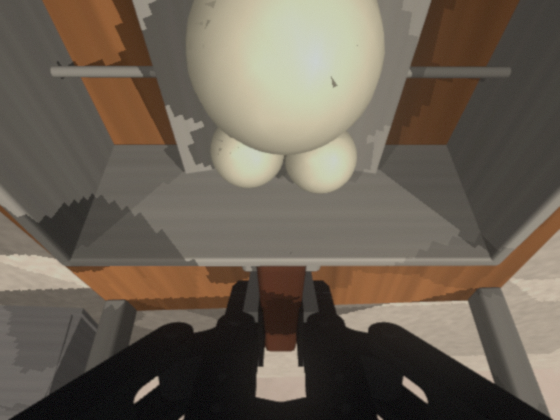

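{"api": "apply_moves", "payload": {
  "series": [
    [0, [0, 0, 0.003], 0],
    [0, [-0.001, 0, 0.008], 0],
    [0, [-0.004, 0, 0.014], 0],
    [0, [-0.008, 0.001, 0.02], 0],
    [0, [-0.012, 0.001, 0.025], 0]
  ]
}}

```text
time: 11.08
tool_pos: [578.2, 256.3, 70.5]
tcp_rot: [179.7, 37.3, 172.7]
ft_force: [-0.4, 0.6, -3.6]
finger_gap: 12.5
```

Run:
```python
from h import *
s=sense(); print(s['time'],s['tool_pos'].round(1),s['tcp_rot'].round(2),s['ft_force'].round(1),s['wrist_torque'].round(2),s['finger_gap'],s['joint_pos'].round(1))
p=snap('wrist','w5.png'); p=snap('side','side5.png')
cv2.imwrite('pics/side5c.png',cv2.resize(p['color'][200:400,130:400],None,fx=2.8,fy=2.8,interpolation=cv2.INTER_CUBIC))
```

```text
11.075 [578.2 256.3  70.5] [179.72  37.3  172.7 ] [-0.4  0.6 -3.6] [ 0.08  0.29 -0.06] 12.534846805866334 [ 31.3   2.1 118.5 -40.3  35.4 -23. ]
```

View pics/side5c.png

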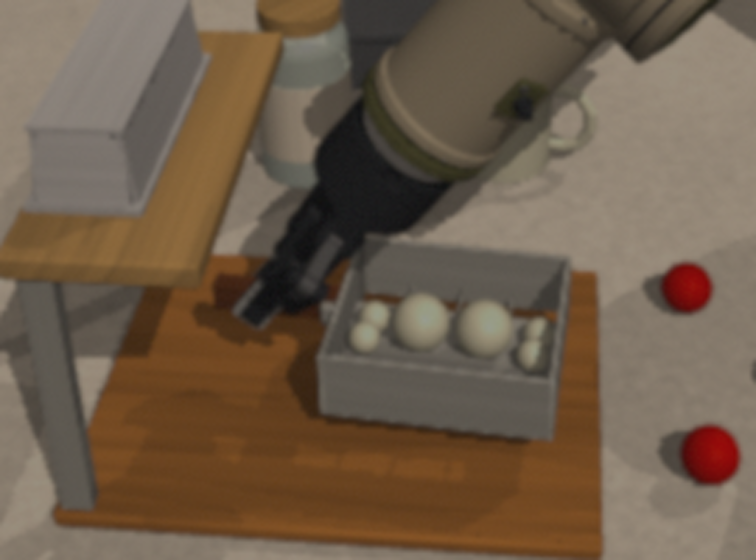

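View pics/w5.png

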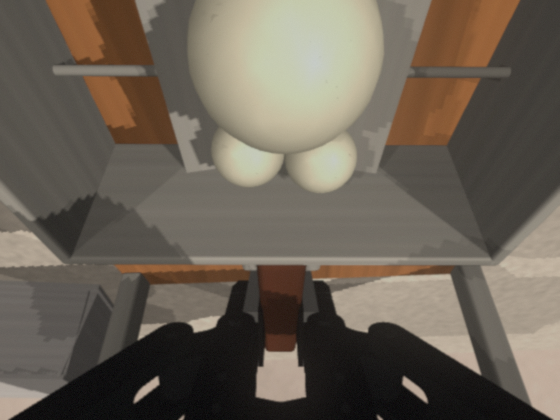

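{"api": "apply_moves", "payload": {
  "series": [
    [0, [-0.006, 0.001, 0.008], 0],
    [0, [-0.017, 0.002, 0.024], 0],
    [0, [-0.031, 0.003, 0.046], 0],
    [0, [-0.045, 0.003, 0.07], 0],
    [0, [-0.056, 0.001, 0.094], 0]
  ]
}}

```text
time: 11.8
tool_pos: [521.4, 257.5, 165.6]
tcp_rot: [179.7, 37.3, 172.7]
ft_force: [1.1, 0.3, -3.7]
finger_gap: 12.3
```

{"api": "apply_moves", "payload": {
  "series": [
    [0, [-0.006, -0.008, 0.02], 0],
    [0, [-0.008, -0.022, 0.036], 0],
    [0, [-0.008, -0.042, 0.046], 0],
    [0, [-0.008, -0.066, 0.05], 0],
    [0, [-0.008, -0.092, 0.052], 0.01]
  ]
}}

```text
time: 12.42
tool_pos: [513.1, 165.3, 218.3]
tcp_rot: [179.7, 37.3, 173.3]
ft_force: [-0.3, 0.2, -3.3]
finger_gap: 12.2
```

{"api": "apply_moves", "payload": {
  "series": [
    [0, [0, -0.027, 0], 0.01],
    [0, [0, -0.055, 0], 0.02],
    [0, [0.003, -0.083, 0], 0.03],
    [0, [0.008, -0.111, 0], 0.04],
    [0, [0.014, -0.139, 0], 0.05]
  ]
}}

```text
time: 13.05
tool_pos: [526.8, 25.7, 218.6]
tcp_rot: [179.7, 37.4, 176.3]
ft_force: [0.3, -0.5, -3.4]
finger_gap: 12.1
```

{"api": "apply_moves", "payload": {
  "series": [
    [0, [0.007, -0.028, 0], 0.01],
    [0, [0.015, -0.056, 0], 0.02],
    [0, [0.023, -0.084, 0], 0.03],
    [0, [0.031, -0.112, 0], 0.04],
    [0, [0.039, -0.14, 0], 0.05]
  ]
}}

```text
time: 13.68
tool_pos: [565.7, -114.9, 218.9]
tcp_rot: [179.7, 37.4, 179.2]
ft_force: [0.6, 0.8, -2.4]
finger_gap: 12.2
```

Run:
```python
from h import *
s=sense(); print(s['time'],s['tool_pos'].round(1),s['tcp_rot'].round(2),s['ft_force'].round(1),s['joint_pos'].round(1))
```

```text
13.675 [ 565.7 -114.9  218.9] [179.67  37.39 179.2 ] [ 0.6  0.8 -2.4] [ -26.   -27.8  126.5   20.6   48.6 -124.4]
```

{"api": "apply_moves", "payload": {
  "series": [
    [0, [0.008, -0.027, 0], 0],
    [0, [0.016, -0.051, -0.002], 0],
    [0, [0.023, -0.073, -0.006], 0],
    [0, [0.029, -0.092, -0.012], 0],
    [0, [0.034, -0.108, -0.02], 0]
  ]
}}

```text
time: 14.3
tool_pos: [599.8, -223.5, 199.1]
tcp_rot: [179.7, 37.4, 179.3]
ft_force: [0.3, 0.3, -3.5]
finger_gap: 12.3
```

{"api": "apply_moves", "payload": {
  "series": [
    [0, [0.003, -0.013, -0.01], 0],
    [0, [0.005, -0.022, -0.022], 0],
    [0, [0.006, -0.027, -0.035], 0],
    [0, [0.006, -0.029, -0.046], 0],
    [0, [0.006, -0.029, -0.052], 0]
  ]
}}

```text
time: 14.92
tool_pos: [605.4, -251.9, 145.7]
tcp_rot: [179.6, 37.3, 179.2]
ft_force: [0.6, 0.4, -2.8]
finger_gap: 12.0
```

Run:
```python
from h import *
s=sense(); print(s['time'],s['tool_pos'].round(1),s['tcp_rot'].round(2),s['ft_force'].round(1),s['joint_pos'].round(1))
p=snap('side','side6.png');p=snap('top','top6.png');p=snap('wrist','w6.png')
```

```text
14.925 [ 605.4 -251.9  145.7] [179.63  37.34 179.23] [ 0.6  0.4 -2.8] [ -39.1   -4.9  116.2   33.8   43.2 -148.2]
```

View pics/side6.png

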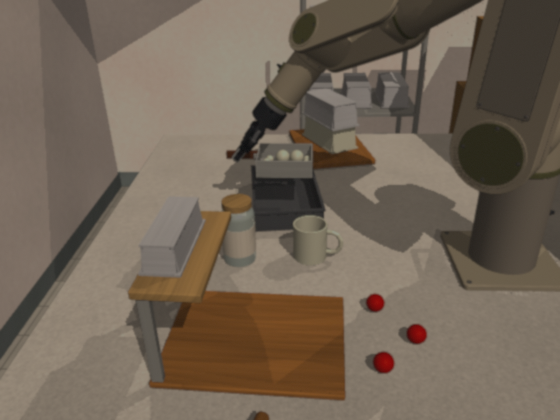

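View pics/top6.png

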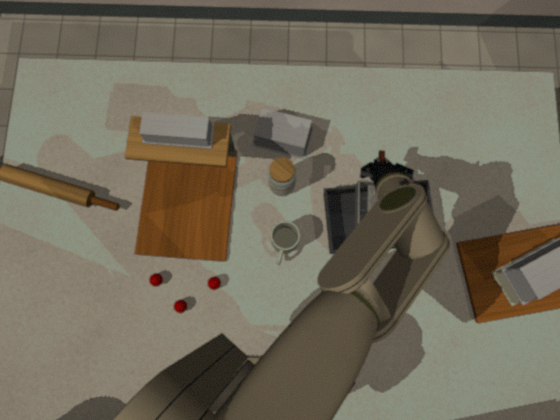

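View pics/w6.png

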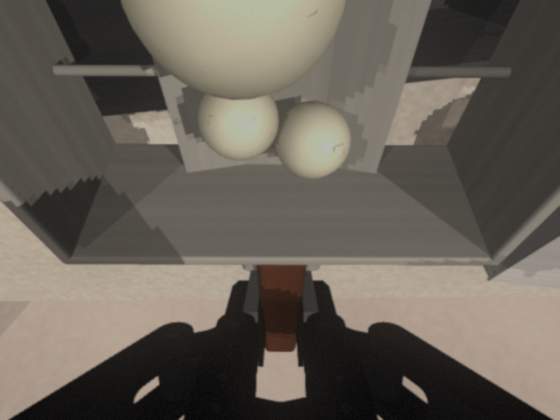

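{"api": "apply_moves", "payload": {
  "series": [
    [0, [0, 0.004, -0.006], -0.01],
    [0, [-0.001, 0.009, -0.016], -0.03],
    [0, [-0.001, 0.013, -0.03], -0.05],
    [0, [-0.002, 0.016, -0.042], -0.065],
    [0, [-0.002, 0.017, -0.049], -0.073]
  ]
}}

```text
time: 15.7
tool_pos: [603.1, -234.0, 96.2]
tcp_rot: [179.6, 37.3, 175.0]
ft_force: [0.9, -0.2, -2.7]
finger_gap: 12.3
```

Run:
```python
from h import *
s=sense(); print(s['time'],s['tool_pos'].round(1),s['tcp_rot'].round(2),s['ft_force'].round(1),s['joint_pos'].round(1))
p=snap('side','side7.png')
cv2.imwrite('pics/side7c.png',cv2.resize(p['color'][130:240,200:360],None,fx=4,fy=4,interpolation=cv2.INTER_CUBIC))
```

```text
15.7 [ 603.1 -234.    96.2] [179.61  37.3  175.03] [ 0.9 -0.2 -2.7] [ -35.8   -3.1  120.5   34.    34.5 -144.6]
```

View pics/side7c.png

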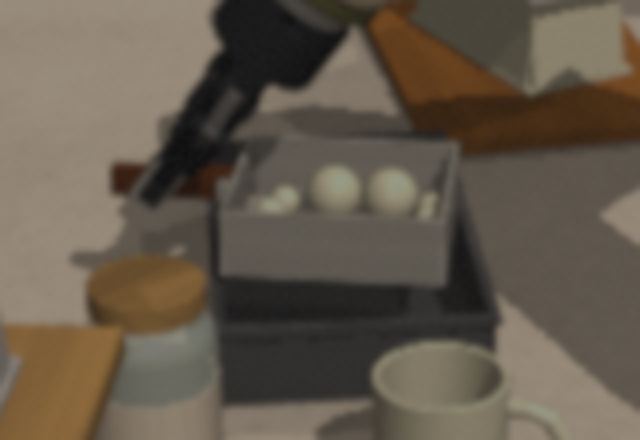

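Run:
```python
from ov2 import *
im=cv2.imread('pics/side7.png')[130:240,200:360]; im=cv2.resize(im,None,fx=4,fy=4,interpolation=cv2.INTER_CUBIC)
draw(im,ps,(485.9,-264.5,6.2),0,[box(-88,88,-143,143,55)],4,np.array((200,130)),(0,255,0))
draw(im,ps,(482,-224.5,-4.9),62.5,[box(-70,70,-60,60,45),box(-70,70,-60,60,0)],4,np.array((200,130)),(255,255,0))
cv2.imwrite('pics/ov7.png',im)
```

```text
(no output)
```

View pics/ov7.png

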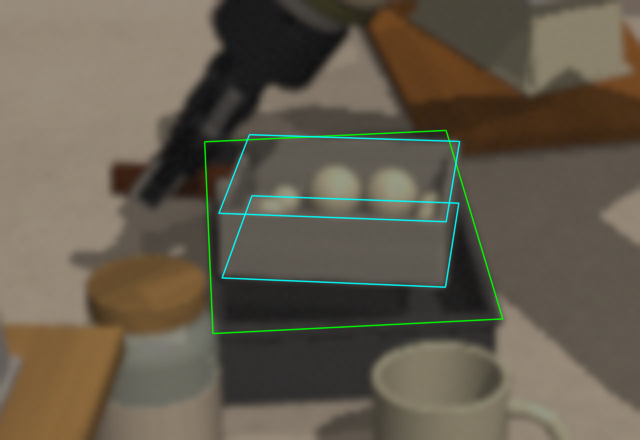

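{"api": "apply_moves", "payload": {
  "series": [
    [0, [0, -0.025, 0], 0],
    [0, [0, 0, 0], 0],
    [0, [0, 0.025, 0], 0],
    [0, [0, 0, 0], 0],
    [0, [0, -0.025, 0], 0]
  ]
}}

```text
time: 16.38
tool_pos: [603.4, -259.0, 96.2]
tcp_rot: [179.6, 37.3, 175.1]
ft_force: [1.0, 0.3, -3.2]
finger_gap: 12.5
```

Run:
```python
from h import *
s=sense(); print(s['time'],s['tool_pos'].round(1),s['tcp_rot'].round(2),s['ft_force'].round(1),s['joint_pos'].round(1),s['qd'].round(1))
p=snap('wrist','w8.png');p=snap('side','side8.png')
cv2.imwrite('pics/side8c.png',cv2.resize(p['color'][130:240,200:360],None,fx=4,fy=4,interpolation=cv2.INTER_CUBIC))
```

```text
16.375 [ 603.4 -259.    96.2] [179.63  37.32 175.11] [ 1.   0.3 -3.2] [ -38.4   -1.   118.5   35.6   35.7 -148. ] [-21.1  16.7 -16.6  12.1  10.  -26. ]
```

View pics/side8c.png

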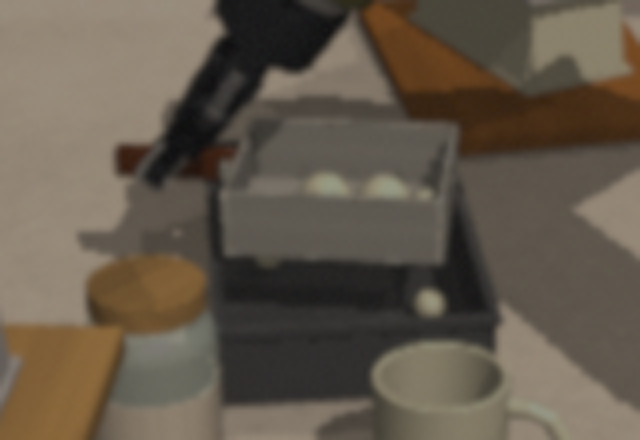

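View pics/w8.png

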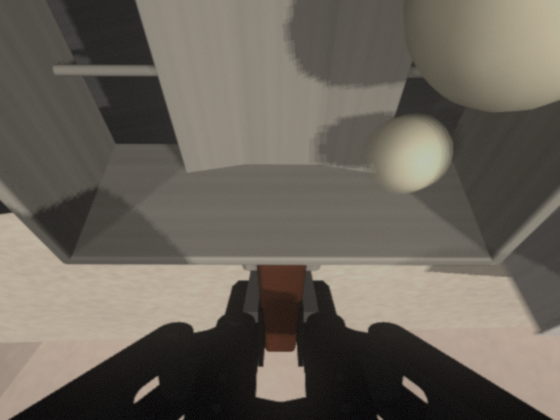

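{"api": "apply_moves", "payload": {
  "series": [
    [0, [0, 0.027, 0], 0],
    [0, [0, 0.053, 0], 0],
    [0, [0, 0.028, 0], 0],
    [0, [0, 0.003, 0], 0],
    [0, [0, 0.028, 0], 0]
  ]
}}

```text
time: 17.1
tool_pos: [604.3, -236.7, 98.4]
tcp_rot: [179.8, 37.5, 174.8]
ft_force: [-0.3, 0.7, -3.4]
finger_gap: 12.0
```

Run:
```python
from h import *
s=sense(); print(s['time'],s['tool_pos'].round(1),s['tcp_rot'].round(2),s['ft_force'].round(1),s['joint_pos'].round(1),s['qd'].round(1))
p=snap('wrist','w9.png');p=snap('side','side9.png')
cv2.imwrite('pics/side9c.png',cv2.resize(p['color'][130:240,200:360],None,fx=4,fy=4,interpolation=cv2.INTER_CUBIC))
```

```text
17.1 [ 604.3 -236.7   98.4] [179.84  37.52 174.8 ] [-0.3  0.7 -3.4] [ -35.8   -3.2  120.4   33.8   34.2 -144.2] [ 22.9 -17.6  18.4 -13.1  -9.4  29.1]
```

View pics/side9c.png

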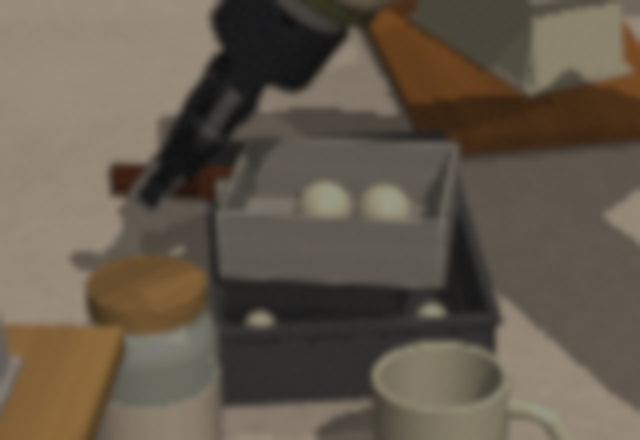

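View pics/w9.png

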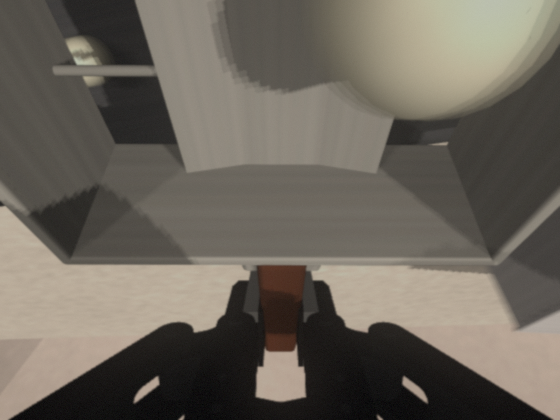

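{"api": "apply_moves", "payload": {
  "series": [
    [0, [0, 0.004, 0], 0],
    [0, [0, 0.004, 0], 0],
    [0, [0, 0.004, 0], 0]
  ]
}}

```text
time: 17.58
tool_pos: [603.3, -228.2, 96.6]
tcp_rot: [179.6, 37.3, 175.0]
ft_force: [-0.2, -0.4, -3.0]
finger_gap: 12.2
```

Run:
```python
from h import *
s=sense(); print(s['time'],s['tool_pos'].round(1),s['tcp_rot'].round(2))
p=snap('top','top10.png');cv2.imwrite('pics/top10c.png',cv2.resize(p['color'][150:270,300:460],None,fx=4,fy=4,interpolation=cv2.INTER_CUBIC))
p=snap('side','side10.png')
c=cv2.resize(p['color'][130:240,200:360],None,fx=4,fy=4,interpolation=cv2.INTER_CUBIC)
cv2.imwrite('pics/side10c.png',np.clip(c.astype(float)*1.8,0,255).astype(np.uint8))
print([(round(d['p'],2),w(p,d['xyz']).round()) for d in spotter.search_frame(p,'small1')])
```

```text
17.575 [ 603.3 -228.2   96.6] [179.64  37.34 174.95]
[(0.2, array([580., 308.,  11.]))]
```

View pics/side10c.png

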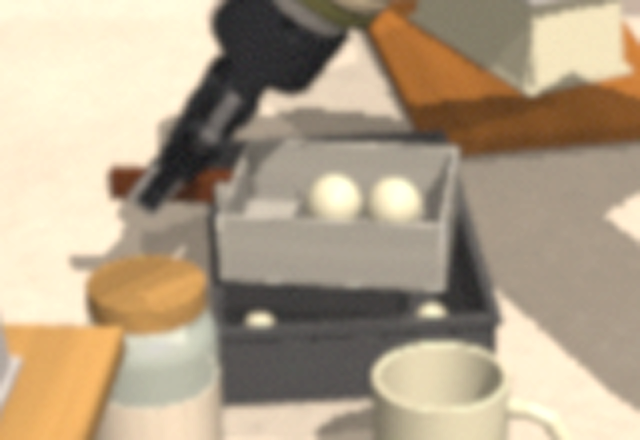

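View pics/top10c.png

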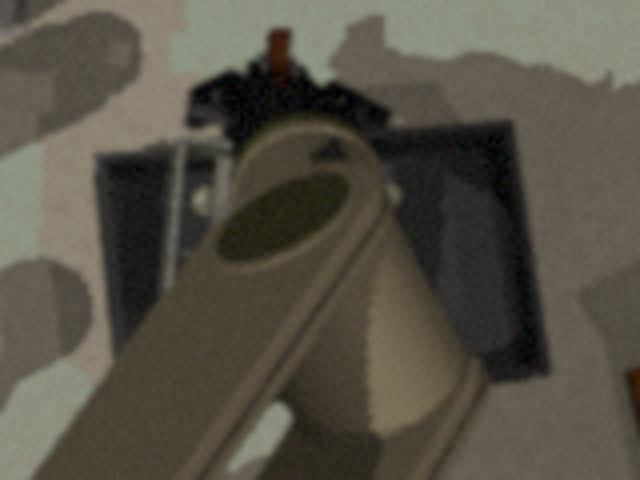

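{"api": "apply_moves", "payload": {
  "series": [
    [0, [0, 0.022, 0], 0],
    [0, [0, -0.003, 0], 0],
    [0, [0, -0.028, 0], 0],
    [0, [0, -0.003, 0], 0],
    [0, [0, 0.022, 0], 0]
  ]
}}

```text
time: 18.35
tool_pos: [603.1, -206.8, 96.5]
tcp_rot: [179.6, 37.3, 174.8]
ft_force: [0.4, 0.1, -2.7]
finger_gap: 12.1
```

{"api": "apply_moves", "payload": {
  "series": [
    [0, [0, -0.025, 0], 0],
    [0, [0, -0.05, 0], 0],
    [0, [0, -0.025, 0], 0],
    [0, [0, -0.01, 0], 0],
    [0, [0, -0.01, 0], 0]
  ]
}}

```text
time: 18.98
tool_pos: [603.0, -216.1, 96.2]
tcp_rot: [179.6, 37.3, 174.9]
ft_force: [0.2, -1.3, -2.2]
finger_gap: 11.8
```

{"api": "apply_moves", "payload": {
  "series": [
    [0, [0, 0, 0.004], 0],
    [0, [0, 0, 0.014], 0],
    [0, [0, 0, 0.028], 0],
    [0, [-0.002, 0.004, 0.046], 0],
    [0, [-0.005, 0.012, 0.066], 0]
  ]
}}

```text
time: 19.6
tool_pos: [598.1, -204.7, 164.1]
tcp_rot: [179.7, 37.4, 174.8]
ft_force: [0.8, -0.9, -2.8]
finger_gap: 12.2
```

Run:
```python
from h import *
s=sense(); print(s['time'],s['tool_pos'].round(1),s['tcp_rot'].round(2))
p=snap('top','top11.png');cv2.imwrite('pics/top11c.png',cv2.resize(p['color'][150:270,300:460],None,fx=4,fy=4,interpolation=cv2.INTER_CUBIC))
p=snap('side','side11.png')
c=cv2.resize(p['color'][110:240,200:360],None,fx=4,fy=4,interpolation=cv2.INTER_CUBIC)
cv2.imwrite('pics/side11c.png',np.clip(c.astype(float)*1.8,0,255).astype(np.uint8))
p=snap('wrist','w11.png')
```

```text
19.6 [ 598.1 -204.7  164.1] [179.65  37.36 174.85]
```

View pics/side11c.png

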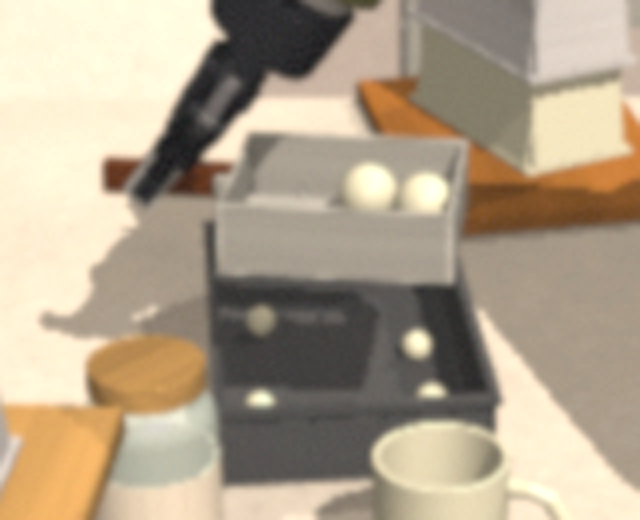

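View pics/top11c.png

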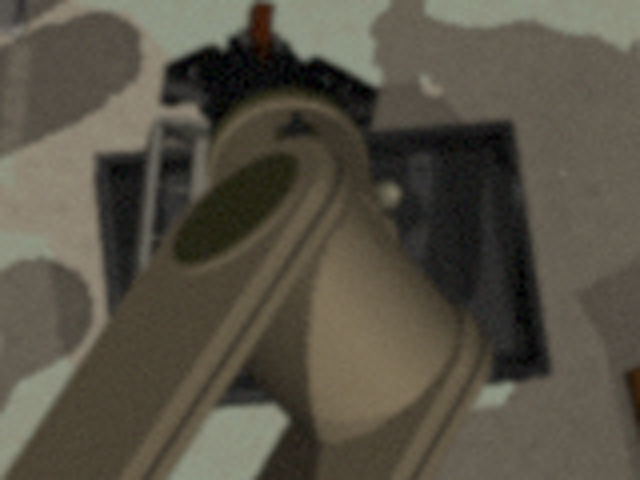

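View pics/w11.png

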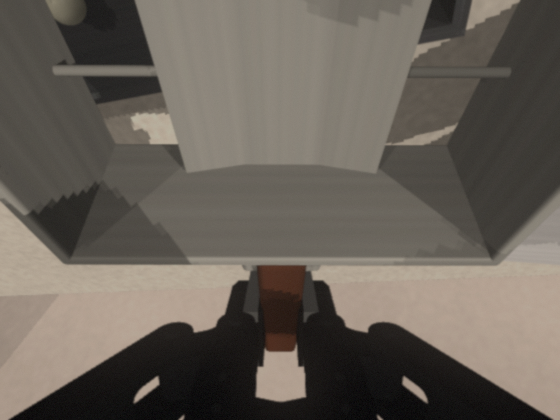

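{"api": "apply_moves", "payload": {
  "series": [
    [0, [-0.002, 0.014, 0.018], 0],
    [0, [-0.007, 0.034, 0.034], -0.01],
    [0, [-0.014, 0.058, 0.046], -0.02],
    [0, [-0.022, 0.085, 0.053], -0.03],
    [0, [-0.03, 0.112, 0.056], -0.037]
  ]
}}

```text
time: 20.38
tool_pos: [568.8, -92.4, 221.0]
tcp_rot: [179.8, 37.5, 172.8]
ft_force: [-0.4, 1.0, -2.7]
finger_gap: 12.2
```

{"api": "apply_moves", "payload": {
  "series": [
    [0, [-0.008, 0.028, 0], 0],
    [0, [-0.016, 0.056, 0], 0],
    [0, [-0.024, 0.084, 0], 0],
    [0, [-0.032, 0.112, 0], 0],
    [0, [-0.04, 0.14, 0], 0]
  ]
}}

```text
time: 21.0
tool_pos: [528.3, 48.2, 220.2]
tcp_rot: [179.8, 37.5, 172.8]
ft_force: [0.4, -0.3, -3.0]
finger_gap: 12.0
```

{"api": "apply_moves", "payload": {
  "series": [
    [0, [-0.005, 0.028, 0], 0],
    [0, [-0.009, 0.056, 0], 0],
    [0, [-0.012, 0.084, 0], 0],
    [0, [-0.014, 0.112, 0], 0],
    [0, [-0.015, 0.138, 0], 0]
  ]
}}

```text
time: 21.62
tool_pos: [512.9, 187.1, 219.2]
tcp_rot: [179.8, 37.4, 172.9]
ft_force: [0.4, 0.7, -3.0]
finger_gap: 12.2
```

{"api": "apply_moves", "payload": {
  "series": [
    [0, [0, 0.025, -0.002], 0],
    [0, [0.001, 0.044, -0.008], 0],
    [0, [0.002, 0.058, -0.018], 0],
    [0, [0.004, 0.066, -0.032], 0],
    [0, [0.008, 0.069, -0.05], 0]
  ]
}}

```text
time: 22.25
tool_pos: [520.9, 256.8, 168.2]
tcp_rot: [179.8, 37.4, 172.9]
ft_force: [0.1, -0.0, -3.8]
finger_gap: 12.3
```

{"api": "apply_moves", "payload": {
  "series": [
    [0, [0.008, 0, -0.02], 0],
    [0, [0.018, 0, -0.04], 0],
    [0, [0.03, 0, -0.06], 0],
    [0, [0.042, 0, -0.077], 0],
    [0, [0.052, 0, -0.09], 0]
  ]
}}

```text
time: 22.88
tool_pos: [572.6, 256.2, 76.0]
tcp_rot: [179.9, 37.2, 173.0]
ft_force: [-0.5, -0.3, -2.8]
finger_gap: 12.1
```

Run:
```python
from h import *
s=sense(); print(s['time'],s['tool_pos'].round(1),s['tcp_rot'].round(2),s['ft_force'].round(1),s['joint_pos'].round(1))
p=snap('side','side12.png')
cv2.imwrite('pics/side12c.png',cv2.resize(p['color'][180:400,130:360],None,fx=2.6,fy=2.6,interpolation=cv2.INTER_CUBIC))
```

```text
22.875 [572.6 256.2  76. ] [179.88  37.22 172.97] [-0.5 -0.3 -2.8] [ 31.6   0.8 119.1 -39.6  36.1 -23.8]
```

View pics/side12c.png

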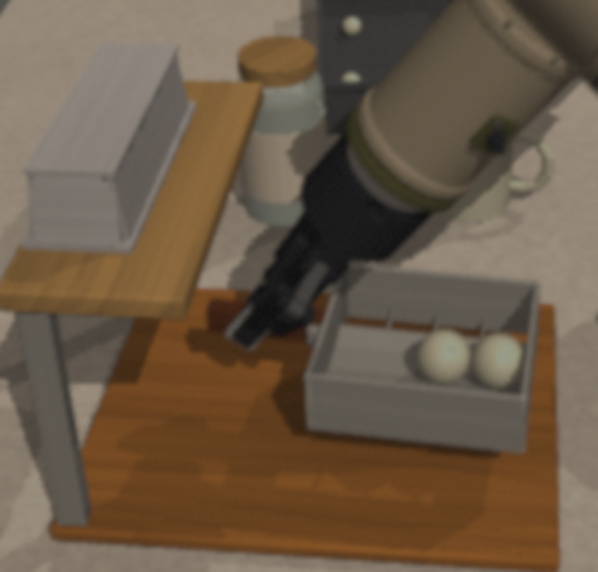

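Go to just above the board, then settle.

{"api": "apply_moves", "payload": {
  "series": [
    [0, [0.006, 0, -0.01], 0],
    [0, [0.012, -0.001, -0.018], 0],
    [0, [0.016, -0.001, -0.024], 0],
    [0, [0.018, -0.001, -0.027], -0.004],
    [0, [0.018, -0.001, -0.028], -0.004]
  ]
}}

```text
time: 23.55
tool_pos: [590.8, 254.8, 46.6]
tcp_rot: [179.9, 37.2, 172.7]
ft_force: [0.0, 0.4, -3.2]
finger_gap: 12.2
```

{"api": "apply_moves", "payload": {
  "series": [
    [0, [0, 0, -0.001], 0],
    [0, [0, 0, -0.002], 0],
    [0, [0, 0, -0.003], 0]
  ]
}}

```text
time: 23.92
tool_pos: [591.3, 255.1, 44.6]
tcp_rot: [179.9, 37.2, 172.7]
ft_force: [-3.7, -2.1, 7.5]
finger_gap: 12.1
```

{"api": "apply_moves", "payload": {
  "series": [
    [0.4, [0, 0, 0], 0],
    [0.7, [0, 0, 0], 0],
    [1, [0, 0, 0], 0],
    [1, [0, 0, 0], 0],
    [1, [0, 0, 0], 0]
  ],
  "grip_force": 20
}}

```text
time: 24.55
tool_pos: [591.3, 255.1, 44.6]
tcp_rot: [179.9, 37.2, 172.7]
ft_force: [0.3, 0.2, 0.2]
finger_gap: 85.7
```

Run:
```python
from h import *
s=sense(); print(s['time'],s['tool_pos'].round(1),s['tcp_rot'].round(2),s['ft_force'].round(1),s['finger_gap'])
p=snap('wrist','w13.png')
```

```text
24.55 [591.3 255.1  44.6] [179.9   37.24 172.73] [0.3 0.2 0.2] 85.66368235324158
```

View pics/w13.png

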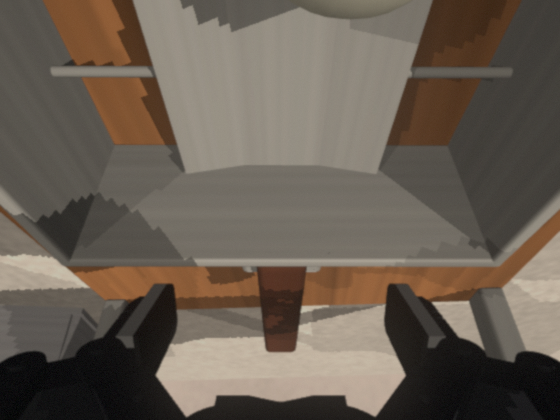

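Released. Retreat back along the tool axis.

{"api": "apply_moves", "payload": {
  "series": [
    [1, [-0.012, 0.0015, 0.016], 0],
    [1, [-0.036, 0.0045, 0.048], 0],
    [1, [-0.064, 0.008, 0.086], 0],
    [1, [-0.094, 0.012, 0.126], 0],
    [1, [-0.124, 0.016, 0.166], 0]
  ]
}}

```text
time: 25.22
tool_pos: [466.2, 270.9, 211.8]
tcp_rot: [179.9, 37.2, 172.7]
ft_force: [0.5, 0.7, 0.9]
finger_gap: 85.5
```

{"api": "apply_moves", "payload": {
  "series": [
    [1, [-0.03, -0.01, 0.03], 0],
    [1, [-0.05, -0.05, 0.06], 0],
    [1, [-0.06, -0.1, 0.08], 0],
    [1, [-0.07, -0.15, 0.09], 0],
    [1, [-0.07, -0.2, 0.09], 0]
  ]
}}

```text
time: 25.85
tool_pos: [438.5, 102.3, 306.0]
tcp_rot: [-178.6, 35.5, 172.8]
ft_force: [1.1, -0.2, -0.3]
finger_gap: 85.2
```

{"api": "apply_moves", "payload": {
  "series": [
    [1, [0, -0.03, 0], 0],
    [1, [0, -0.04, 0], 0],
    [1, [0, -0.04, 0], 0]
  ]
}}

```text
time: 26.22
tool_pos: [451.2, 67.1, 307.0]
tcp_rot: [-178.2, 34.9, 172.6]
ft_force: [0.0, -0.5, -0.0]
finger_gap: 85.4
```

```bash
python3 - <<'E'
from h import *
s=sense(); print(s['time'],s['tool_pos'].round(1),s['ft_force'].round(1))
p=snap('side','side14.png');cv2.imwrite('pics/side14c.png',cv2.resize(p['color'][130:400,130:380],None,fx=2.2,fy=2.2,interpolation=cv2.INTER_CUBIC))
p=snap('top','top14.png')
import os
os.system("cp pics/side0.png /tmp/; cp pics/top0.png /tmp/")
E
python3 - <<'E'
import sys; sys.path.insert(0,'.')
import os; os.chdir('.')
import ov2,cv2,numpy as np
for nm,o,sz,f,cam in [('side14',(130,180),(230,220),3,ov2.ps),('top14',(115,105),(145,165),4,ov2.pt)]:
    im=cv2.resize(cv2.imread(f'pics/{nm}.png')[o[1]:o[1]+sz[1],o[0]:o[0]+sz[0]],None,fx=f,fy=f,interpolation=cv2.INTER_CUBIC)
    ov2.draw(im,cam,(470,268,-7.2),12,ov2.sv,f,np.array(o),(255,255,0)); cv2.imwrite(f'pics/ov_{nm}.png',im)
E
```

```text
26.225 [451.2  67.1 307. ] [ 0.  -0.5 -0. ]
```

View pics/side14c.png

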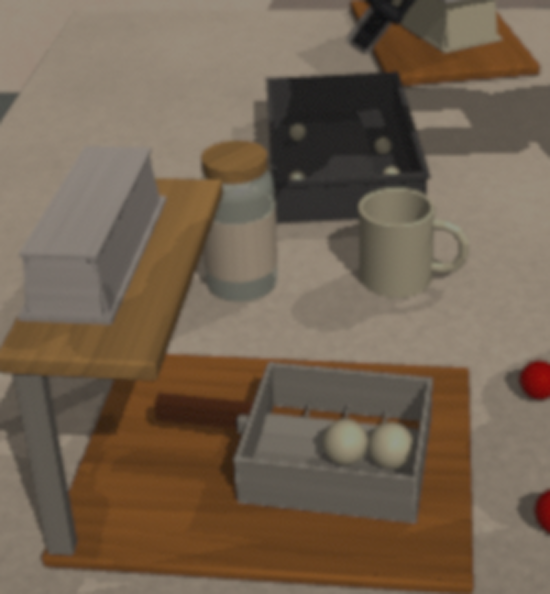

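View pics/top14.png

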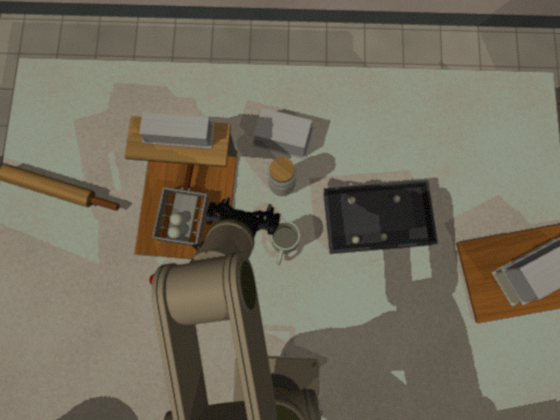

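View pics/ov_side14.png

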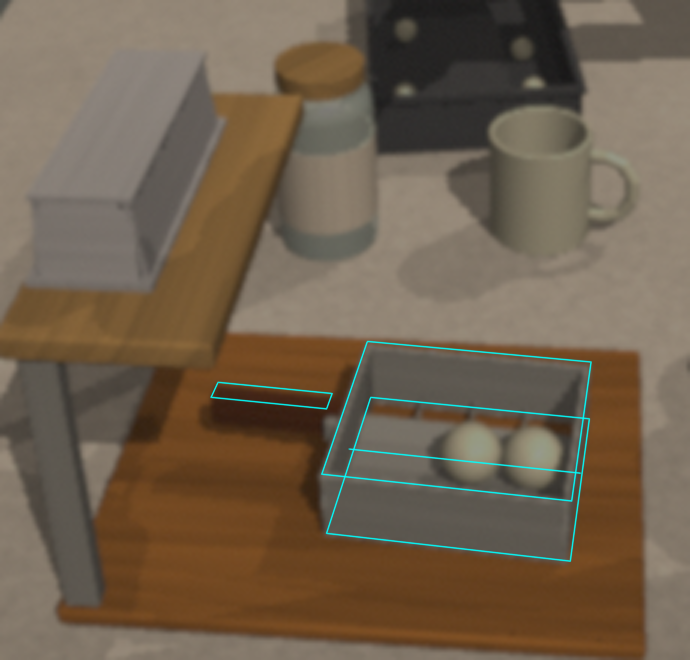

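```bash
python3 -c "
from bench import hand_in,sense
print(sense()['qd'].round(2)); print(hand_in())"
```

```text
[ 0.89  0.03 -0.   -0.05 -0.1  -0.27]
the job is handed in; nothing more can be done
None
```

The four small beads are in the traybake tin, and the sieve is back on its board with only the two large beads in it. I handed the job in at about 26 s of the 66 s allowed.

- **Getting the lean:** the moves only shift the tool and turn it about the vertical. I got the roughly 37° lean by pushing against the arm's reach limit in clear space, where the tool tilts as it stretches.
- **Grasp and carry:** I took the sieve by its wooden handle under the shelf, lifted it and carried it level over the jar and mug. The wrist view showed all its beads still in the trough.
- **Shaking:** I gave about ten level side-to-side strokes of roughly 50 mm at about 0.2 m/s, just above the tin rim. Two small beads fell in the first few strokes, and all four were seen in the tin after the last ones.
- **Setting back:** I put the sieve down at the recorded grasp pose and opened the gripper. I then backed the arm clear, and the wrist force read about zero.

**Last checks:** the side and top pictures showed four small beads in the tin and two large ones in the sieve. The sieve lay within a pixel or two of its starting outline, and the tin, jar, mug and loaf tin looked unmoved.

**What fell short or disagreed:**
- Joint 6 came within about 4° of its limit over the tin, so I kept the sieve about 11° off the tin's axis and toward its +y end.
- At the end of the retreat the arm could not quite hold the commanded pose and the lean changed by about 2°. This was in free air with nothing held.
- The network's search for small beads found nothing usable during the shaking, so I counted beads by eye in the pictures.

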